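# Switch the cut-off saw off and bring its length stop to the detent notch

## Robot

A 6-joint arm with a two-finger parallel gripper is mounted at the origin on the work surface. World frame = base frame: x ahead of the robot, y to its left, z up, the work surface at z = 0. Lengths are in m, angles in rad, forces in N, time in s.
With the tool pointing down it reaches from about 0.35 to 0.775 m from the base axis. Payload 7.3 kg.
Tool frame: the origin (TCP) lies at the centre of the arm's flange, where the gripper is bolted on; the fingertips stand 178 mm ahead of it and the grasp point (between the pads) lies 159 mm ahead of it; z points along the fingers, y is the line along which they close (so a half turn about z gives the same grasp; the last joint's range is limited). The gripper opens to 92 mm and grips with 3 to 60 N. Pads are 19 mm wide; open, the fingers measure 130 mm over their backs; the gripper's body (75 mm by 190 mm) begins 47 mm behind the grasp point.
Start: joints at [-1.264, 0.342, 1.524, -0, 1.275, -0.146], TCP at [0.23, -0.472, 0.405] pointing down, gripper open.
Joint ranges: [-2.53, 2.53], [-0.77, 2.02], [0.04, 2.7], [-1, 4.14], [0.28, 2.66], [-3.11, 3.11]. Speed limits (rad/s): [2.57, 2.57, 3.14, 3.14, 3.14, 3.14].

## Interface

Orientations are given as [roll, pitch, yaw] about the fixed x, y, z axes, in that order (R = Rz(yaw) Ry(pitch) Rx(roll)).
In Python, from cell import telemetry, vision, ticket gives the robot as it stands.
- The arm moves only by the shell command python3 -m crank 'ROWS' [FORCE]. ROWS is JSON, a list of rows, each a list of 5 numbers: the gripper command: -1 is shut, 1 is fully open, values between are in proportion, then the shift along the tool's x, y, z in mm, then the turn about the tool's z in rad. In form: [[fingers, dx, dy, dz, roll], ...]. A call has 1 to 12 rows; each row is the pose to reach, as a shift and turn from the pose commanded when the call began, along the tool's axes at that moment; what a row does not reach only later rows make up. A row lasts 1/12 s, in which the tool goes at most 41.7 mm and 7.16 degrees, less where a joint would pass 70% of its speed; a pose out of reach is approached as far as the arm can. A call with a gripper value outside its range is refused whole. The fingers move at their own pace and stop on an object; FORCE is the grip in N (left out, the last holds). Time passes only in rows, so rows that repeat a pose let the fingers close. It gives the time, the measured TCP pose, the force, the opening and the grip force at its end, in the units of the state.
- telemetry.observe(): the state, without advancing time (a new reading comes with each control period).
- vision.read_camera(name): name is "scene" or "top" or "wrist"; returns (picture, depth): 384x512x3 uint8, red, green, blue; 384x512 float32, m along the optical axis (not along the pixel's ray), 0 where there is no reading.
- vision.get_calibration(name): a dict with "camera_matrix" (3x3 intrinsics, pixels), "rvec" (rotation vector, rad) and "tvec" (3), from world to camera coordinates, as OpenCV has them. Camera axes: x right, y down, z forward; pixel columns grow to the right and rows downward; lengths in m; the calibration is good to about 2 mm. A picture is of the moment at which its call begins: read the wrist's pose just before it. get_calibration takes no time and is no camera call; for the wrist camera it gives the pose at the moment of the call.
- ticket.hand_in(): hands the job in; it is judged then, once.
The state is a dict: "time": time; "qpos": joint angles; "qvel": joint speeds; "joint_efforts": joint torques, N m; "tool_pos": TCP position; "tool_rot": TCP orientation; "contact_force": force on the tool from outside, world axes, zero at the start; "torque": the same for the moment, N m; "opening": finger opening in m; "grip_force": force on a finger pad.
Only numpy, scipy, OpenCV 4.12 (cv2) and the standard library are available. Lean on these libraries where they do the work, as an engineer would, in place of code of your own. Each camera call takes 0.05 s, during which the arm holds its last target. There are 200 camera calls.

## Task

Set up the cut-off saw for the next batch: first turn the speed knob on the grey control box fully anticlockwise to its end stop, so that the saw is off, before the length stop is moved. Then take the length stop by its black grip and slide it along its rail towards the saw until you feel its ball drop into the detent notch, without running past it, and finish still gripping the stop there, settled in the notch, for a workmate to lock it. Leave the hammer and the two steel offcuts where they lie.

Things in the scene. Friction and masses are not known exactly. Their poses are not given: they have to be found in the camera images.
- control_box: grey painted speed control box fixed to the bench, 130 x 100 x 52 mm (x, y, z), origin at the centre of its underside, +z up. Its black pointer knob stands on top, on the vertical axis through the origin; the knob's off mark is on the box's -x side. A steel conduit elbow leaves its +x end, reaching 125 mm from the origin.
- knob (a joint): angle of the speed knob in rad: 0 = off, at the end stop of its anticlockwise turn (seen from above); grows clockwise, to 4.7 at full speed. Starts between 0.7 and 2.6. Friction 0.04 Nm; it stays where it is left. Turning it anticlockwise by its present value brings it to off.
- knob_grip (a point): point to grip, on the knob's vertical axis, 91 mm above the bench; turns with the knob. The knob is a straight bar 40 mm long, 14 mm wide and 32 mm tall (66 to 98 mm above the bench) on a 42 mm disc. The bar lies along this point's x axis, its white pointer mark to -x (at the off mark when off); z is up.
- saw_bed: the fixed cut-off saw and its length-stop rail; origin on the bench under the rail's centre line, +y level along the rail towards the saw, +x away from the operator, +z up. The rail is an aluminium bar 36 mm wide, 35 mm high, y -210 to +270 mm, with end blocks 46 mm high. The saw stands at y +270 to +560 mm, x -205 to +245 mm, up to 310 mm high.
- roller_near (a point): top of the bar-support roller nearer the rail's -y end, 48 mm above the bench, at x -63, y -120 mm of saw_bed, whose axes it has; a second one like it stands at x -63, y +120 mm. Each with its bracket is 70 mm (x) by 30 mm (y).
- stop (a joint): travel of the steel length stop in m: 0 at the end away from the saw, grows towards the saw, at most 0.30. stop_index is at y = -0.15 + this value in saw_bed. Starts at 0.01 to 0.08, short of the notch. It slides with 1.2 N of friction and stays where it is left.
- stop_grip (a point): point to grip inside the stop's black upright grip, 98 mm above the bench; axes of saw_bed. The grip is 24 mm (x, across the rail) by 30 mm (y, along it), from 57 to 115 mm above the bench, and is the stop's only tall part. It is 8 mm to -y of stop_index.
- stop_paddle (a point): middle of the top edge of the stop's steel paddle (8 mm thick along y, 70 mm wide along x, top 84 mm above the bench), 39 mm to +y and 62 mm to -x of stop_grip; axes of saw_bed. It moves with the stop.
- stop_index (a point): point on the stop in line with its spring ball, 32 mm above the bench at the rail's far (+x) face; axes of saw_bed. The ball is in the notch when stop_index and notch agree along the rail (y).
- notch (a point): centre of the V notch in the steel detent dog (58 mm long, 7 mm proud) on the rail's far (+x) side, 32 mm above the bench; axes of saw_bed. Set at stop travel 0.15 to 0.25. The ball climbs a ramp 29 to 12 mm before the notch (4 to 7 N against the push), runs over a crest, and from 5 mm before the notch pulls the stop in; about 10 N push it out.
- hammer: bystander: hammer, 270 mm long, lying on the bench
- offcut: bystander: square steel bar offcut, 30 x 80 x 30 mm, lying on the bench
- stub: bystander: round steel bar stub, 40 mm across and 55 mm high, standing on the bench
Not all that is in view belongs to the job. There is more than one size of the control_box; the one meant has the size given above.

How it is judged:
On the way, in this order (a step that is already met when the one before it is completed fails the run):
1. the speed knob is turned fully off, against its end stop (value of joint knob below 0.08 rad), for 0.2 s.
2. the length stop is gripped with its ball in the notch (y of stop_index in the frame of notch between -0.0025 and 0.0025 m and contact force between the fingers and stop above 6 N), for 0.3 s.
At the end, for the whole second after the job is handed in: The knob is within 0.08 rad of its off stop; the length stop is at rest with its ball within 2.5 mm of the notch centre along the rail, and the fingers grip it with more than 6 N of contact force in all (all of step 2 and value of joint knob below 0.08 rad and velocity of joint stop between -0.005 and 0.005 m/s); the arm keeps its last pose, push and grip.
It fails at once if the length stop is moved (over 6 mm) while the saw's speed knob is not yet off (value of joint knob above 0.15 rad and distance of stop_index from where it was at the start of the episode above 0.006 m).
It fails at once if the length stop runs past the notch (over 12 mm) (y of stop_index in the frame of notch above 0.012 m).
It fails at once if the hammer or an offcut is moved over 20 mm (distance of any of hammer, offcut, stub from where it was at the start of the episode above 0.02 m).
It also fails if it takes over 72 s, if anything falls off the work surface, if the arm or the gripper's body presses on something with over 40 N, if the wrist force passes 120 N, or if a joint passes its speed limit or range.

## Working session

There is one attempt and no reset: what is moved stays moved. The work goes in short steps, Python scripts to look and compute and a shell command to move; the robot and the scene stay as the last step left them, time stands still between calls to the robot, and variables do not carry over. Pictures are saved under pics/ and viewed, at most 10 in all, crops included, and the job is handed in when it is done.

```bash
ls; mkdir -p pics; cat > h.py <<'E'
import numpy as np,cv2
from cell import telemetry,vision
def cal(n):
    c=vision.get_calibration(n);K=np.array(c["camera_matrix"],float);R=cv2.Rodrigues(np.array(c["rvec"],float))[0];return K,R,np.array(c["tvec"],float).ravel()
def shot(n,f):
    c=cal(n);p,d=vision.read_camera(n);cv2.imwrite("pics/"+f+".png",p[:,:,::-1]);np.savez("pics/"+f+".npz",p=p,d=d,K=c[0],R=c[1],t=c[2])
class V:
    def __init__(s,f):
        z=np.load("pics/"+f+".npz");s.p,s.d,s.K,s.R,s.t=[z[k] for k in("p","d","K","R","t")]
    def ray(s,u,v,z):
        r=s.R.T@np.linalg.inv(s.K)@[u,v,1];o=-s.R.T@s.t;return o+r*(z-o[2])/r[2]
    def cloud(s):
        v,u=np.mgrid[:384,:512];q=np.stack([u,v,np.ones_like(u)],-1)@np.linalg.inv(s.K).T*s.d[...,None];return (q-s.t)@s.R
    def px(s,P):
        q=s.K@(s.R@np.array(P)+s.t);return q[:2]/q[2]
E
python3 - <<'E'
from h import *
print(telemetry.observe())
for n in("top","scene"):shot(n,n+"0")
import os
a,b=[cv2.imread(f"pics/{n}0.png") for n in("top","scene")]
cv2.imwrite("pics/both.png",cv2.resize(a,(800,600)))
E
```

```text
pics
{'time': 0.0, 'qpos': array([-1.26399418e+00,  3.42701831e-01,  1.52500849e+00,  1.96320160e-07,
        1.27539219e+00, -1.45964057e-01]), 'qvel': array([ 3.56443343e-05,  1.53726172e-03, -1.73767659e-04, -1.24453580e-04,
        1.93135423e-03, -1.27020120e-03]), 'joint_efforts': array([-2.98167324e-03, -4.31255329e+01, -2.44222283e+01,  7.13517889e-02,
        5.58763300e-02, -1.34860634e-04]), 'tool_pos': array([ 0.22965929, -0.47195247,  0.40405858]), 'tool_rot': array([-3.14009888e+00, -2.19789216e-04,  4.52765984e-01]), 'contact_force': array([-0.10204424,  0.07633036,  0.66933242]), 'torque': array([-0.01188407,  0.04161734, -0.0161253 ]), 'grip_force': 0.0, 'opening': 0.09181087512417366}
```

View pics/both.png

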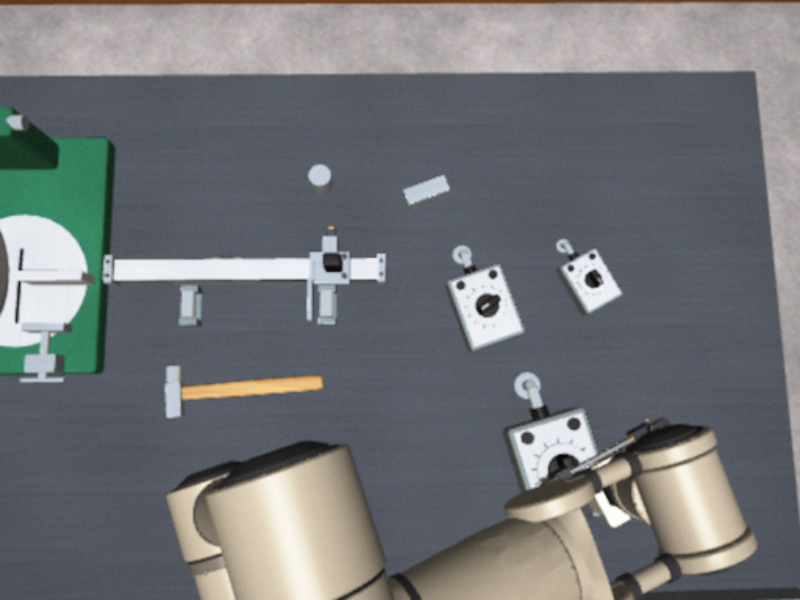

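View pics/scene0.png

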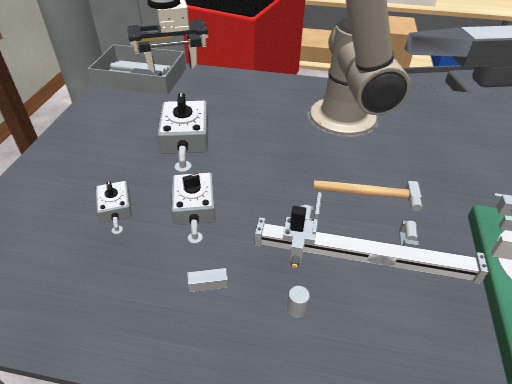

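The top view (800x600) shows three candidate boxes: small at (590,280), medium at (485,307) and large at (550,450). The stop is at (332,262) on the rail, which runs from (382,268) to (108,268). The saw is on the left. The hammer is at (250,388), the offcut at (427,190) and the stub at (320,176). I'll choose the box by measured size.

```bash
python3 - <<'E'
from h import *
for f in("top0","scene0"):
    v=V(f);C=v.cloud();z=C[...,2]
    m=((z>.02)&(z<.13)&(v.d>0)&(C[...,0]>.15)&(C[...,0]<.9)&(C[...,1]>-.75)&(C[...,1]<.35)).astype(np.uint8)
    n,l,s,c=cv2.connectedComponentsWithStats(m)
    for i in range(1,n):
        if s[i,4]<60: continue
        P=C[l==i];zt=np.median(P[:,2]); 
        r=cv2.minAreaRect((P[:,:2]*1000).astype(np.float32))
        h=np.histogram(P[:,2],bins=np.arange(.02,.131,.01))[0]
        print(f,np.round(c[i]),s[i,4],"med z",zt.round(3),np.round(r[0]),np.round(r[1]),round(r[2]),h)
v=V("top0")
big=cv2.resize(v.p[150:260,180:420],None,fx=3.3,fy=3.3,interpolation=cv2.INTER_CUBIC)
cv2.imwrite("pics/crop1.png",big[:,:,::-1])
E
```

```text
top0 [119. 169.] 5779 med z 0.04 [601.  87.] [526. 418.] 90 [ 596 2243 2081  414   91   69   82   36   80   87    0]
top0 [204. 113.] 201 med z 0.052 [732. -65.] [39. 38.] 82 [ 13  14  38 136   0   0   0   0   0   0   0]
top0 [272. 121.] 308 med z 0.028 [ 712. -254.] [32. 81.] 20 [238  70   0   0   0   0   0   0   0   0   0]
top0 [376. 179.] 1017 med z 0.039 [ 553. -536.] [129.  76.] 28 [ 84 510 344  25  27  27   0   0   0   0   0]
top0 [309. 195.] 1874 med z 0.052 [ 517. -345.] [178. 102.] 18 [  67   75  388 1092  158    9    5   77    3    0    0]
top0 [120. 195.] 273 med z 0.039 [508. 166.] [32. 70.] 89 [ 35 110 126   2   0   0   0   0   0   0   0]
top0 [110. 251.] 274 med z 0.024 [358. 191.] [87. 27.] 4 [273   1   0   0   0   0   0   0   0   0   0]
top0 [163. 247.] 515 med z 0.023 [363.  55.] [ 23. 240.] 4 [515   0   0   0   0   0   0   0   0   0   0]
top0 [350. 281.] 2125 med z 0.071 [ 283. -446.] [172. 140.] 17 [ 44 101 161  49 564 965 154  43   9   9  26]
scene0 [182. 127.] 2253 med z 0.072 [ 251. -456.] [239. 136.] 15 [138 163 216 170 235 895 240 113  29  26  28]
scene0 [192. 198.] 1978 med z 0.054 [ 516. -345.] [179. 100.] 18 [ 142  214  166 1034  209   57   52   99    5    0    0]
scene0 [112. 200.] 1106 med z 0.041 [ 550. -537.] [131.  75.] 28 [154 302 521  69  19  41   0   0   0   0   0]
scene0 [377. 189.] 825 med z 0.025 [347.  72.] [271.  89.] 85 [821   4   0   0   0   0   0   0   0   0   0]
scene0 [413. 256.] 8630 med z 0.038 [600.  86.] [411. 528.] 0 [1171 3357 2528  707  205  116  193   99  126  128    0]
scene0 [207. 277.] 590 med z 0.03 [ 710. -255.] [33. 80.] 19 [227 363   0   0   0   0   0   0   0   0   0]
scene0 [298. 299.] 482 med z 0.055 [732. -65.] [40. 39.] 22 [ 54  51  64 313   0   0   0   0   0   0   0]
```

View pics/crop1.png

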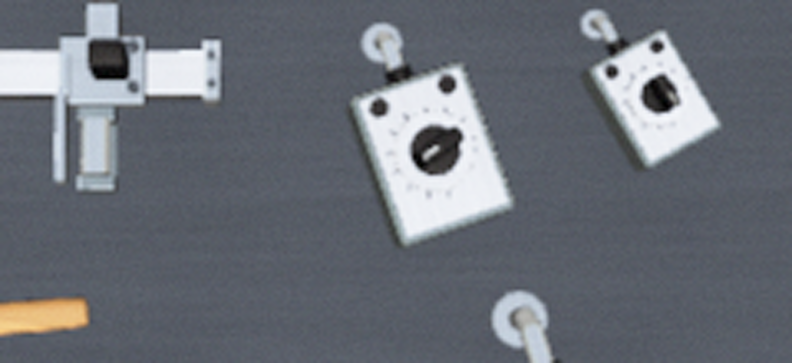

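The medium box at (309,195) in the raw top view measures about 100 mm wide with its top at 52 mm, so it is the right one. In the crop, its knob's white mark points lower left and the conduit points upper left. Next I'll measure its axes, the knob, the stop and the rail.

```bash
cat >> h.py <<'E'
def go(x,y,z,yaw=None):
    "offset (mm, rad) from current pose to put grasp point at x,y,z with yaw"
    s=telemetry.observe();w=s["tool_rot"][2];T=s["tool_pos"]
    d=np.array([x,y,z+.159])-T;X=np.array([np.cos(w),np.sin(w),0]);Y=np.array([np.sin(w),-np.cos(w),0])
    r=0 if yaw is None else -((yaw-w+np.pi/2)%np.pi-np.pi/2)
    print("t",round(s["time"],2),"tcp",T.round(4),"yaw",round(w,3),"q",s["qpos"].round(2),"-> dx,dy,dz,roll",(X@d*1000).round(1),(Y@d*1000).round(1),(-d[2]*1000).round(1),round(r,3))
E
python3 - <<'E'
from h import *
for f,c0 in(("top0",(309,195)),("scene0",(192,198))):
    v=V(f);C=v.cloud();z=C[...,2]
    R=np.hypot(C[...,0]-.505,C[...,1]+.35)
    top=(abs(z-.053)<.006)&(R<.09)&(v.p.min(-1)>150)
    P=C[top][:,:2]; r=cv2.minAreaRect((P*1000).astype(np.float32)); print(f,"boxtop",r)
    k=(z>.065)&(R<.06)&(v.p.max(-1)<110); K=C[k]; print("knob dark",k.sum(),K.mean(0))
    # knob centre by pixel ray at disc/bar
    b=(z>.088)&(R<.06); B=C[b]; print("bar top",b.sum(),B[:,:2].mean(0),B[:,2].mean()); 
    if b.sum()>5: print(cv2.minAreaRect((B[:,:2]*1000).astype(np.float32)))
    w=(z>.07)&(R<.03)&(v.p.min(-1)>140); print("white",w.sum(),C[w].mean(0) if w.any() else 0)
    # rail
    m=(abs(z-.035)<.004)&(C[...,0]>.5)&(C[...,0]<.66)&(C[...,1]>-.17)&(C[...,1]<.28)&(v.p.min(-1)>150)
    print("rail",cv2.minAreaRect((C[m][:,:2]*1000).astype(np.float32)))
    g=(z>.1)&(z<.13)&(C[...,1]<.2)&(C[...,1]>-.2)&(C[...,0]>.5)
    G=C[g];print("grip top",g.sum(),G.mean(0),cv2.minAreaRect((G[:,:2]*1000).astype(np.float32)))
    e=(abs(z-.046)<.004)&(C[...,1]<-.14)&(C[...,1]>-.19)&(C[...,0]>.5); print("endblock",e.sum(),C[e].mean(0) if e.any() else 0)
E
```

```text
top0 boxtop ((492.5497741699219, -353.3735046386719), (124.08866119384766, 95.33073425292969), 17.574710845947266)
knob dark 131 [ 0.49177484 -0.35147679  0.08213047]
bar top 81 [ 0.49332231 -0.35105094] 0.09571742580748559
((493.8588562011719, -351.48388671875), (13.721187591552734, 39.18327331542969), 35.8841667175293)
white 15 [ 0.49432167 -0.35112232  0.09429571]
rail ((544.8152465820312, 58.8623046875), (442.4599914550781, 86.60324096679688), 89.72360229492188)
grip top 113 [ 0.567387   -0.08930502  0.11178321] ((567.9292602539062, -89.36128997802734), (28.513442993164062, 24.94129180908203), 89.24019622802734)
endblock 71 [ 0.56718396 -0.17061039  0.04483763]
scene0 boxtop ((492.35296630859375, -352.0716247558594), (129.96812438964844, 97.21971130371094), 17.977609634399414)
knob dark 260 [ 0.49809854 -0.3492081   0.08196031]
bar top 113 [ 0.49520424 -0.35169361] 0.09571007688277246
((492.7582092285156, -351.9324951171875), (16.472957611083984, 40.45819854736328), 31.016279220581055)
white 17 [ 0.49285501 -0.3564315   0.09346066]
rail ((561.3652954101562, 57.58247375488281), (64.04491424560547, 444.5491638183594), 1.0877381563186646)
grip top 175 [ 0.57126962 -0.08923202  0.11241767] ((567.5196533203125, -89.52369689941406), (29.563251495361328, 23.979032516479492), 88.6097183227539)
endblock 104 [ 0.56777847 -0.17086268  0.04659725]
```

```bash
python3 -c "
from h import *
go(.4935,-.3515,.19,-.98)"
```

```text
t 0.1 tcp [ 0.2297 -0.472   0.4041] yaw 0.453 q [-1.26  0.34  1.52 -0.    1.28 -0.15] -> dx,dy,dz,roll 290.0 7.1 55.1 1.433
```

```bash
python3 -m crank '[[1,290,7,55,1.43],[1,290,7,55,1.43],[1,290,7,55,1.43],[1,290,7,55,1.43],[1,290,7,55,1.43],[1,290,7,55,1.43],[1,290,7,55,1.43],[1,290,7,55,1.43],[1,290,7,55,1.43],[1,290,7,55,1.43],[1,290,7,55,1.43],[1,290,7,55,1.43]]' 30
python3 -m crank '[[0.2,0,0,0,0],[0.2,0,0,0,0],[0.2,0,0,0,0]]'
python3 -c "
from h import *
go(.4935,-.3515,.19,-.98)
shot('wrist','w1')"
```

```text
time: 1.1
tool_pos: [0.4938, -0.3512, 0.349]
tool_rot: [3.141, 0.001, -0.983]
contact_force: [-0.0, -0.8, -0.3]
opening: 0.0916
grip_force: 0.0
time: 1.35
tool_pos: [0.4935, -0.3515, 0.3495]
tool_rot: [3.141, 0.0, -0.974]
contact_force: [0.1, -0.1, 0.1]
opening: 0.0768
grip_force: 0.0
t 1.35 tcp [ 0.4935 -0.3515  0.3495] yaw -0.974 q [-0.75  0.53  1.37 -0.    1.24  1.8 ] -> dx,dy,dz,roll -0.0 -0.1 0.5 0.006
```

View pics/w1.png

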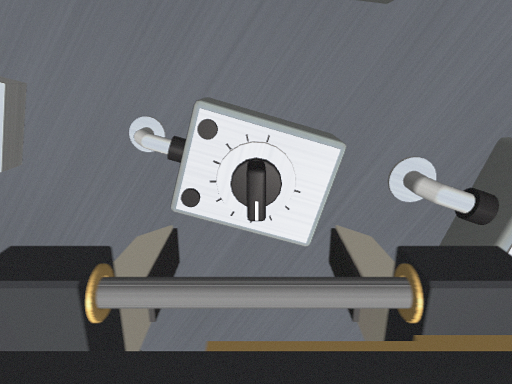

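The wrist view confirms the medium box. The knob bar is vertical in the image from (257,160) to (257,220), with the white mark at the lower end (257,210). The conduit is at the upper left.

```bash
python3 - <<'E'
from h import *
v=V("w1");C=v.cloud();z=C[...,2]
B=C[(z>.085)&(z<.11)&(np.hypot(C[...,0]-.4935,C[...,1]+.3515)<.04)]
r=cv2.minAreaRect((B[:,:2]*1000).astype(np.float32));print(len(B),r,B[:,2].mean())
print("ray ends",v.ray(257,160,.098),v.ray(257,220,.098))
P=C[(abs(z-.052)<.004)&(np.hypot(C[...,0]-.4935,C[...,1]+.3515)<.09)&(v.p.min(-1)>150)]
print(cv2.minAreaRect((P[:,:2]*1000).astype(np.float32)))
E
```

```text
1039 ((493.0629577636719, -354.3411865234375), (13.74811840057373, 39.296897888183594), 34.52454376220703) 0.09536648336126304
ray ends [ 0.50716557 -0.3767058   0.098     ] [ 0.48199713 -0.33987652  0.098     ]
((492.35052490234375, -354.0867004394531), (127.4295883178711, 97.18730926513672), 18.045597076416016)
```

```bash
python3 -c "
from h import *
go(.493,-.3532,.0905,-.968)"
```

```text
t 1.4 tcp [ 0.4935 -0.3516  0.3496] yaw -0.974 q [-0.75  0.53  1.37 -0.    1.24  1.8 ] -> dx,dy,dz,roll 1.1 1.3 100.1 -0.006
```

```bash
python3 -m crank '[[0.2,1,1,35,0],[0.2,1,1,70,0],[0.2,1,1,90,0],[0.2,1,1,100,0],[0.2,1,1,100,0],[-1,1,1,100,0],[-1,1,1,100,0],[-1,1,1,100,0],[-1,1,1,100,0],[-1,1,1,100,0],[-1,1,1,100,0],[-1,1,1,100,0]]' 20
python3 -m crank '[[-1,0,0,0,0],[-1,0,0,0,0]]'
```

```text
time: 2.4
tool_pos: [0.4929, -0.3532, 0.2502]
tool_rot: [3.14, -0.001, -0.977]
contact_force: [-4.6, -1.1, 5.4]
opening: 0.014
grip_force: 20.0
time: 2.57
tool_pos: [0.4929, -0.3532, 0.2502]
tool_rot: [3.141, -0.0, -0.977]
contact_force: [-3.7, -2.0, 4.3]
opening: 0.0137
grip_force: 20.0
```

```bash
python3 -m crank '[[-1,0,0,0,-0.12],[-1,0,0,0,-0.24],[-1,0,0,0,-0.36],[-1,0,0,0,-0.48],[-1,0,0,0,-0.6],[-1,0,0,0,-0.72],[-1,0,0,0,-0.84],[-1,0,0,0,-0.96],[-1,0,0,0,-1.06],[-1,0,0,0,-1.14],[-1,0,0,0,-1.2],[-1,0,0,0,-1.22]]' 30
python3 -c "
from h import *
print(telemetry.observe()['torque'])"
python3 -m crank '[[-1,0,0,0,-0.02],[-1,0,0,0,-0.04],[-1,0,0,0,-0.06]]'
python3 -c "
from h import *
print(telemetry.observe()['torque'])"
```

```text
time: 3.57
tool_pos: [0.4933, -0.3525, 0.2502]
tool_rot: [-3.141, -0.0, 0.246]
contact_force: [-3.5, 1.6, 6.0]
opening: 0.014
grip_force: 30.0
[ 0.41404554  0.45263835 -0.03352395]
time: 3.82
tool_pos: [0.4932, -0.3525, 0.2502]
tool_rot: [-3.141, -0.0, 0.304]
contact_force: [-2.5, 1.9, 5.9]
opening: 0.0135
grip_force: 30.0
[ 0.42171905  0.49841873 -0.02118542]
```

```bash
for i in 1 2; do python3 -m crank '[[-1,0,0,0,-0.015],[-1,0,0,0,-0.03],[-1,0,0,0,-0.03]]' | grep rot
python3 -c "
from h import *
print(telemetry.observe()['torque'])"; done
```

```text
tool_rot: [-3.14, -0.0, 0.332]
[ 0.39641733  0.4845919  -0.57566062]
tool_rot: [-3.14, -0.001, 0.362]
[ 0.46558567  0.40940822 -0.72199002]
```

```bash
python3 -m crank '[[-1,0,0,0,0],[-1,0,0,0,0],[-1,0,0,0,0],[0.2,0,0,0,0],[0.2,0,0,0,0],[0.2,0,0,0,0],[0.2,0,0,0,0],[0.2,0,0,-40,0],[0.2,0,0,-80,0],[0.2,0,0,-110,0],[0.2,0,0,-110,0]]'
python3 - <<'E'
from h import *
shot("wrist","w2");v=V("w2");C=v.cloud();z=C[...,2]
R=np.hypot(C[...,0]-.493,C[...,1]+.353)
B=C[(z>.085)&(z<.11)&(R<.04)]
print(len(B),cv2.minAreaRect((B[:,:2]*1000).astype(np.float32)))
w=(z>.07)&(R<.03)&(v.p.min(-1)>140); print("white",C[w].mean(0))
P=C[(abs(z-.052)<.004)&(R<.09)&(v.p.min(-1)>150)]
print(cv2.minAreaRect((P[:,:2]*1000).astype(np.float32)))
E
```

```text
time: 5.23
tool_pos: [0.4942, -0.3537, 0.3669]
tool_rot: [3.13, -0.006, 0.363]
contact_force: [0.6, 0.1, 0.3]
opening: 0.0546
grip_force: 0.0
909 ((492.6670837402344, -353.395263671875), (39.72709655761719, 14.014402389526367), 17.941329956054688)
white [ 0.51331633 -0.34517866  0.24355046]
((492.4389953613281, -353.6296691894531), (127.23660278320312, 96.68485260009766), 17.94432830810547)
```

The knob bar is at 17.94°, exactly in line with the box axis, so it is off. Next is the stop.

```bash
python3 -c "
from h import *
go(.567,0.02,.25,0.0)"
```

```text
t 5.28 tcp [ 0.4938 -0.3533  0.3636] yaw 0.363 q [-0.75  0.52  1.35  0.    1.26  0.46] -> dx,dy,dz,roll 201.0 -323.0 -45.4 0.363
```

```bash
python3 -m crank '[[0.2,0,0,-45,0],[0.2,0,0,-45,0],[0.2,201,-323,-45,0.363],[0.2,201,-323,-45,0.363],[0.2,201,-323,-45,0.363],[0.2,201,-323,-45,0.363],[0.2,201,-323,-45,0.363],[0.2,201,-323,-45,0.363],[0.2,201,-323,-45,0.363],[0.2,201,-323,-45,0.363],[0.2,201,-323,-45,0.363],[0.2,201,-323,-45,0.363]]'
python3 -m crank '[[0.2,0,0,0,0],[0.2,0,0,0,0]]'
python3 -c "
from h import *
go(.567,0.02,.25,0)
shot('wrist','w3')
p=cv2.imread('pics/w3.png');cv2.imwrite('pics/w3b.png',cv2.resize(p,(800,600)))"
```

```text
time: 6.28
tool_pos: [0.5668, 0.0259, 0.4035]
tool_rot: [-3.139, 0.001, 0.005]
contact_force: [0.0, 0.4, 0.2]
opening: 0.0547
grip_force: 0.0
time: 6.45
tool_pos: [0.5665, 0.0204, 0.4037]
tool_rot: [3.141, 0.001, 0.001]
contact_force: [0.5, -0.6, -0.4]
opening: 0.0553
grip_force: 0.0
t 6.45 tcp [0.5665 0.0204 0.4037] yaw 0.001 q [-0.1   0.42  1.41 -0.    1.32  1.47] -> dx,dy,dz,roll 0.5 0.4 -5.3 0.001
```

View pics/w3b.png

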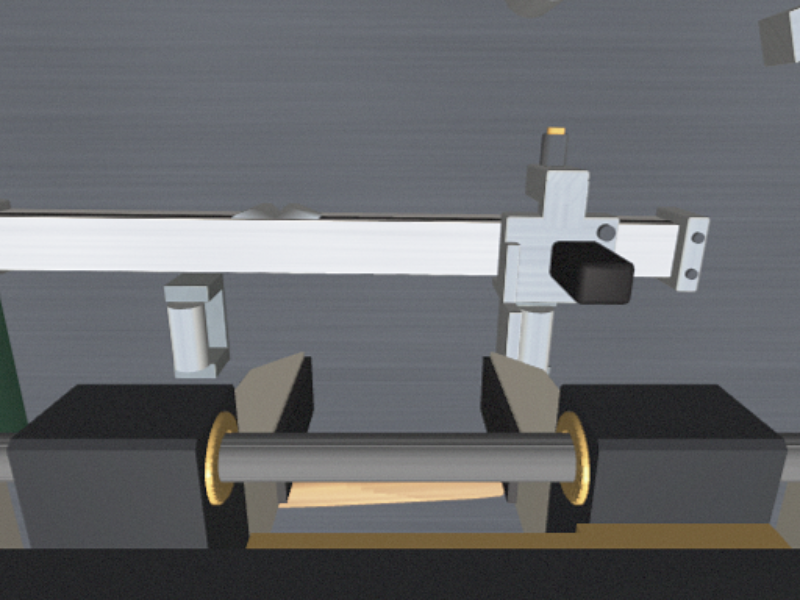

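The wrist view shows the detent dog on the rail's far side, from (232,213) to (320,213), with its V notch at about (276,208). The black grip is at (592,272), and the spring plunger is at (557,150).

```bash
python3 - <<'E'
from h import *
v=V("w3");k=512/800
print(*[v.ray(u*k,q*k,.032).round(4) for u,q in((232,214),(276,208),(320,214))])
C=v.cloud();z=C[...,2]
D=(z>.024)&(z<.042)&(C[...,0]>.584)&(C[...,0]<.605)&(C[...,1]<.2)&(C[...,1]>-.05)
print(D.sum(),C[D].min(0),C[D].max(0)); 
n=C[D&(C[...,0]>.589)]; print("proud y range",n[:,1].min(),n[:,1].max())
G=C[(z>.108)&(z<.125)&(abs(C[...,0]-.567)<.04)&(abs(C[...,1]+.09)<.04)]
r=cv2.minAreaRect((G[:,:2]*1000).astype(np.float32));print("grip",r,G[:,2].mean())
P=C[(abs(z-.035)<.003)&(abs(C[...,0]-.567)<.022)&(C[...,1]>-.03)&(C[...,1]<.17)&(v.p.min(-1)>150)]
print("rail",cv2.minAreaRect((P[:,:2]*1000).astype(np.float32)))
t=(v.p[...,0]>180)&(v.p[...,2]<100)&(C[...,0]>.6);print("plunger",t.sum(),C[t].mean(0))
E
python3 -c "
from h import *
go(.5675,-.0894,.16,0)"
```

```text
[0.5897 0.1268 0.032 ] [0.5936 0.0977 0.032 ] [0.5897 0.0691 0.032 ]
1205 [ 0.58400292 -0.04989748  0.02402272] [0.59420905 0.1993699  0.04160094]
proud y range -0.04989747514559411 0.1241527291422622
grip ((566.728515625, -89.7036361694336), (29.361297607421875, 24.190176010131836), 89.35781860351562) 0.11304000706541266
rail ((568.1141357421875, 70.07345581054688), (200.11131286621094, 36.212120056152344), 89.33247375488281)
plunger 11 [ 0.61557274 -0.01914432  0.20449942]
t 6.5 tcp [0.5665 0.0195 0.4039] yaw -0.0 q [-0.1   0.42  1.41 -0.    1.32  1.47] -> dx,dy,dz,roll 1.1 108.9 84.9 -0.0
```

```bash
python3 -m crank '[[0.2,1,36,30,0.012],[0.2,1,72,60,0.012],[0.2,1,109,85,0.012],[0.2,1,109,85,0.012],[0.2,1,109,85,0.012],[0.2,1,109,115,0.012],[0.2,1,109,140,0.012],[0.2,1,109,147,0.012],[0.2,1,109,147,0.012],[0.2,1,109,147,0.012]]'
python3 -m crank '[[-1,0,0,0,0],[-1,0,0,0,0],[-1,0,0,0,0],[-1,0,0,0,0],[-1,0,0,0,0],[-1,0,0,0,0],[-1,0,0,0,0]]' 25
python3 -c "
from h import *
go(.5675,-.0894,.098,-.0115)"
```

```text
time: 7.33
tool_pos: [0.5679, -0.0886, 0.2589]
tool_rot: [3.141, -0.001, -0.012]
contact_force: [0.2, 0.4, 0.1]
opening: 0.0551
grip_force: 0.0
time: 7.92
tool_pos: [0.5677, -0.0886, 0.2585]
tool_rot: [3.141, -0.001, -0.012]
contact_force: [0.3, 0.7, 5.8]
opening: 0.0302
grip_force: 25.0
t 7.92 tcp [ 0.5677 -0.0886  0.2585] yaw -0.012 q [-0.29  0.58  1.57 -0.    0.99  1.29] -> dx,dy,dz,roll -0.2 0.8 1.5 -0.001
```

```bash
python3 -m crank '[[-1,0,-8,0,0],[-1,0,-20,0,0],[-1,0,-35,0,0],[-1,0,-50,0,0],[-1,0,-65,0,0],[-1,0,-80,0,0],[-1,0,-95,0,0],[-1,0,-110,0,0],[-1,0,-123,0,0],[-1,0,-133,0,0],[-1,0,-140,0,0],[-1,0,-140,0,0]]' 30
python3 -c "
from h import *
shot('wrist','w4')
p=cv2.imread('pics/w4.png');cv2.imwrite('pics/w4b.png',cv2.resize(p,(800,600)))"
```

```text
time: 8.92
tool_pos: [0.5692, 0.0528, 0.2585]
tool_rot: [-3.141, -0.001, -0.011]
contact_force: [-2.2, 1.4, 5.7]
opening: 0.0299
grip_force: 30.0
```

View pics/w4b.png

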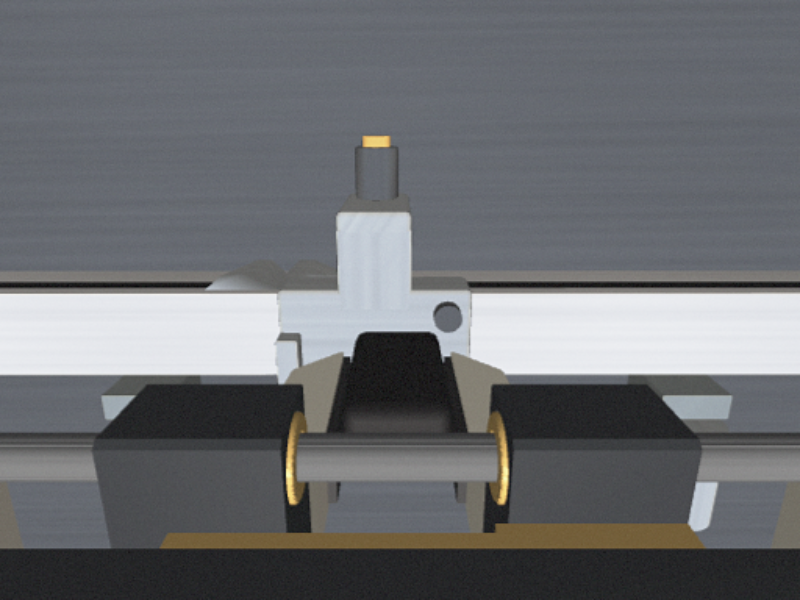

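The stop is gripped and moving. The dog's left end is at (207,290) and the notch is at about (284,267), to the left of the plunger at (376,170).

```bash
python3 -c "
from h import *
v=V('w4');k=512/800
print(v.ray(207*k,290*k,.032),v.ray(284*k,267*k,.032),v.ray(376*k,170*k,.032))"
python3 -m crank '[[-1,0,-6,0,0],[-1,0,-12,0,0],[-1,0,-17,0,0],[-1,0,-17,0,0]]' | egrep 'pos|contact'
python3 -m crank '[[-1,0,-3,0,0],[-1,0,-6,0,0],[-1,0,-6,0,0]]' | egrep 'pos|contact'
python3 -m crank '[[-1,0,-3,0,0],[-1,0,-5,0,0],[-1,0,-5,0,0]]' | egrep 'pos|contact'
```

```text
[0.5873618  0.12753511 0.032     ] [0.59654012 0.09593988 0.032     ] [0.63372004 0.05866152 0.032     ]
tool_pos: [0.5694, 0.0688, 0.2585]
contact_force: [-2.6, 0.5, 7.2]
tool_pos: [0.5695, 0.074, 0.2585]
contact_force: [-2.6, -3.1, 6.4]
tool_pos: [0.5696, 0.0788, 0.2585]
contact_force: [-2.1, -1.4, 6.6]
```

```bash
for i in 1 2 3 4; do python3 -m crank '[[-1,0,-1,0,0],[-1,0,-2,0,0],[-1,0,-2,0,0]]' | egrep 'pos|contact'; done
```

```text
tool_pos: [0.5696, 0.0808, 0.2585]
contact_force: [-3.1, -3.5, 7.3]
tool_pos: [0.5696, 0.0828, 0.2585]
contact_force: [-1.9, -1.9, 6.3]
tool_pos: [0.5696, 0.085, 0.2585]
contact_force: [-3.4, -2.7, 7.6]
tool_pos: [0.5697, 0.0871, 0.2585]
contact_force: [-3.3, -0.8, 6.9]
```

```bash
for i in 1 2 3; do python3 -m crank '[[-1,0,-1,0,0],[-1,0,-1,0,0],[-1,0,-1,0,0]]' | egrep 'pos|contact'; python3 -m crank '[[-1,0,0,0,0]]' | egrep 'contact';python3 -m crank '[[-1,0,0,0,0]]' | egrep 'contact'; done
```

```text
tool_pos: [0.5696, 0.0887, 0.2585]
contact_force: [-3.2, 2.6, 7.7]
contact_force: [-1.5, 3.5, 6.1]
contact_force: [-2.3, 2.1, 5.9]
tool_pos: [0.5696, 0.0896, 0.2585]
contact_force: [-2.1, 1.1, 6.7]
contact_force: [-1.2, 1.1, 6.8]
contact_force: [-1.9, 1.7, 6.3]
tool_pos: [0.5697, 0.0909, 0.2585]
contact_force: [-1.7, 3.9, 6.3]
contact_force: [-2.2, 4.0, 6.4]
contact_force: [-3.0, 4.4, 6.6]
```

```bash
for i in 1 2 3; do python3 -m crank '[[-1,0,-1,0,0],[-1,0,-1,0,0],[-1,0,-1,0,0]]' | egrep 'pos|contact'; python3 -m crank '[[-1,0,0,0,0]]' | egrep 'contact';python3 -m crank '[[-1,0,0,0,0]]' | egrep 'contact'; done
```

```text
tool_pos: [0.5697, 0.0921, 0.2585]
contact_force: [-1.8, 3.8, 6.3]
contact_force: [-1.5, 4.9, 6.4]
contact_force: [-1.4, 4.1, 6.6]
tool_pos: [0.5697, 0.093, 0.2585]
contact_force: [-2.5, 4.1, 6.7]
contact_force: [-2.1, 3.3, 7.0]
contact_force: [-2.0, 3.7, 6.2]
tool_pos: [0.5697, 0.0937, 0.2585]
contact_force: [-2.7, 0.8, 6.2]
contact_force: [-2.3, 1.0, 6.2]
contact_force: [-2.0, 1.0, 7.2]
```

```bash
for i in 1 2; do python3 -m crank '[[-1,0,-0.6,0,0],[-1,0,-0.6,0,0],[-1,0,-0.6,0,0]]' | egrep 'pos|contact'; python3 -m crank '[[-1,0,0,0,0]]' | egrep 'contact';python3 -m crank '[[-1,0,0,0,0]]' | egrep 'contact'; done
```

```text
tool_pos: [0.5697, 0.0939, 0.2585]
contact_force: [-2.3, -1.9, 7.0]
contact_force: [-2.6, -1.3, 7.6]
contact_force: [-3.3, -1.2, 7.3]
tool_pos: [0.5698, 0.094, 0.2585]
contact_force: [-2.8, -3.7, 7.7]
contact_force: [-2.2, -3.4, 7.2]
contact_force: [-2.9, -3.3, 6.7]
```

The force first pulled towards the saw by about 4 N, then reversed stiffly at y = 0.0939, so the ball is in the notch. I'll relax the push and check with the cameras.

```bash
python3 -m crank '[[-1,0,0.8,0,0],[-1,0,0.8,0,0],[-1,0,0.8,0,0],[-1,0,0.8,0,0],[-1,0,0.8,0,0],[-1,0,0.8,0,0]]'
python3 - <<'E'
from h import *
shot("scene","s9");shot("wrist","w9")
a=V("s9").p[190:310,230:430];b=V("w9").p[100:260,80:380]
a=cv2.resize(a,(500,300),interpolation=cv2.INTER_CUBIC);b=cv2.resize(b,(500,267),interpolation=cv2.INTER_CUBIC)
cv2.imwrite("pics/fin.png",np.vstack([a,b])[:,:,::-1])
v=V("s9");C=v.cloud();B=C[(C[...,2]>.088)&(C[...,2]<.11)&(np.hypot(C[...,0]-.493,C[...,1]+.353)<.04)]
print(cv2.minAreaRect((B[:,:2]*1000).astype(np.float32)))
E
```

```text
time: 14.63
tool_pos: [0.5697, 0.0938, 0.2585]
tool_rot: [3.141, -0.0, -0.012]
contact_force: [-2.6, -0.9, 7.0]
opening: 0.0295
grip_force: 30.0
((493.6470031738281, -351.1915588378906), (40.05441665649414, 12.247858047485352), 16.720399856567383)
```

View pics/fin.png

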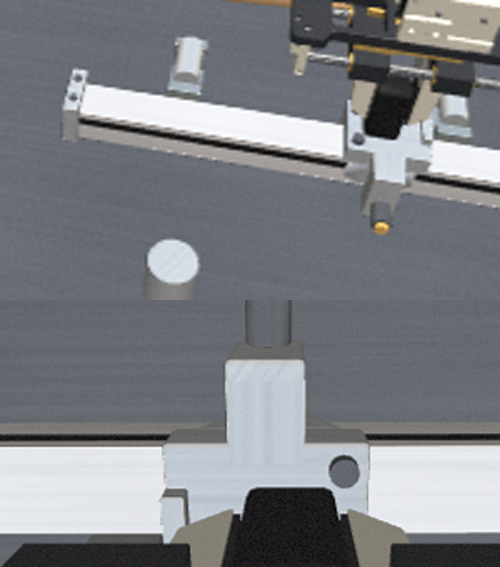

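The plunger block, centred at (265,390), sits midway over the dog, whose ends show at about (190,428) and (340,428). This agrees with the force signature, and the knob is still off.

```bash
python3 -c "
from cell import ticket
print(ticket.hand_in())"
```

```text
the job is handed in; nothing more can be done
None
```

I turned the speed knob off against its end stop, slid the length stop into the detent notch and handed the job in with it still gripped at 30 N; the judge gave no verdict.

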